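Crank the swing clamp shut over a bearing housing

TASK

In the engine workshop, close the swing clamp on the blue fixture: seat the loose red-knobbed crank fully home in the round steel cup, its two legs straddling the brass drive bar at the bottom, and then turn it clockwise (seen from above) until the yellow clamp finger reaches its stop over the flange of the bearing housing. Move the clamp only with the seated crank, leave the crank standing in the cup, and leave the blue-knobbed crank where it is.

Things in the scene. Friction and masses are not known exactly. Their poses are not given: they have to be found in the camera images.
- crank_grip (a point): Loose crank to use (0.45 kg), upright on two legs: centre of its hub block (grip here; x 34, y 24 mm, 17 mm below to 12 above), 50 mm above its feet. z up; x along the arm to the red knob (75 mm out, top 49 mm above). Ball at x = -55. Below the block a 48 mm disc, then legs at x = ±17.5: 7 thick (x), 32 wide (y), 16 tall, so a 28 mm gap for the bar.
- cup_floor (a point): Centre of the clamp cup's inner floor, on its upright turning axis, 38 mm above bench. Cup 72 mm across inside, 82 outside, 24 deep. Brass bar along y on the floor, wall to wall, 10 thick, 12 high. Finger along x. Frame turns with them. Seat the crank with its x along this x, either way round (free play 9 mm, 27 degrees each way before it drives). Seated, its grip point is 50 mm above this.
- clamp (a joint): Turn of cup and yellow finger (92 mm long from the axis, below the rim), rad: 0 parked open, growing clockwise from above to 0.873, the hard stop, finger over the flange of the aluminium housing 125 mm from the axis (53 mm tall). Starts at 0 to 0.12. Friction 0.15 N m holds it where left.
- other_grip (a point): Similar crank with a blue knob and a plain round hub (48 mm across, no legs) that does not fit the drive; leave it alone. Centre of its hub block, 50 mm above the bench; x along its arm towards the knob; otherwise the red one's sizes.
Things that resemble listed ones, but are neither listed nor needed, are in the scene too. Leave any brown or pink look-alike of the part that bears crank_grip alone.

How it is judged:
By the outcome, as a careful person would: the job done as asked, in the order asked, and still so for the second after the job is handed in, with the robot touching nothing.
It also fails if it takes over 40 s, if anything falls off the work surface, if the arm or the gripper's body presses on something with over 40 N, if the wrist force passes 120 N, or if a joint passes its speed limit or range.

ROBOT

A 7-joint arm with a two-finger parallel gripper is mounted at the origin on the work surface. World frame = base frame: x ahead of the robot, y to its left, z up, the work surface at z = 0. Lengths are in m, angles in degrees, forces in N, time in s.
With the tool pointing down it reaches from about 0.425 to 0.875 m from the base axis. Payload 8.4 kg.
Tool frame: the origin (TCP) lies at the very end of the fingers, on their centre line; the grasp point (between the pads) lies 19 mm behind it; z points along the fingers, y is the line along which they close (so a half turn about z gives the same grasp; the last joint's range is limited). The gripper opens to 85 mm and grips with 20 to 120 N. Pads are 22 mm wide; open, the fingers measure 114 mm over their backs; the gripper's body (76 mm by 85 mm) begins 54 mm behind the grasp point. The pads swing forward as they close: fully open they stand 13 mm farther back than shut.
Start: joints at [-5.684, 19.091, 2.286, 83.961, -0.768, 76.965, -3.352], TCP at [0.65, -0, 0.231] pointing down, gripper open.
Joint ranges: [-147.57, 147.57], [-21.85, 119.76], [-74.77, 79.35], [14.55, 137.4], [-85.83, 265.84], [4.83, 119.75], [-152.11, 152.11]. Speed limits (degrees/s): [127.2, 127.2, 159.86, 159.86, 180, 180, 180].

INTERFACE

Orientations are given as [roll, pitch, yaw] about the fixed x, y, z axes, in that order (R = Rz(yaw) Ry(pitch) Rx(roll)).
In Python, from bench import bot gives the robot as it stands. Calls block until the motion is done:
- bot.move_ptp(position, orientation): joint-space move of the TCP to a pose.
- bot.move_linear(position, rot=None, rate=0.15, until_force=None): straight line of the TCP; rot=None keeps the orientation; rate is the mean speed in m/s. With until_force (N) it stops when the force on the tool has changed by that much, and returns True; else False.
- bot.goto_joints(angles): joint-space move.
- bot.gripper_to(opening): finger opening in m; the grip force is fixed at half the most; returns when the fingers have stopped.
- bot.dwell(seconds).
- bot.solve_ik(position, orientation): joint angles nearest the present ones, or None.
- bot.state(): the state.
- bot.camera(name): name is "scene" or "side" or "wrist"; returns a dict with "frame" (420x560x3 uint8, red, green, blue), "K" (3x3 intrinsics, pixels), "extrinsics" (4x4, takes a point from camera to world coordinates); the wrist camera has in their place "T_tool_cam" (4x4, takes a point from camera to tool coordinates, whose origin is the TCP and whose axes are the flange's). Camera axes: x right, y up, looking along -z (the intrinsics and any distortion apply to the point x, -y, -z); pixel columns grow to the right and rows downward; lengths in m; the calibration is good to about 2 mm. A picture is of the moment at which its call begins: read the wrist's pose just before it. There is no depth.
A pose or a line that the arm cannot do raises bot.MotionError and nothing moves.
- bot.hand_in(): hands the job in; it is judged then, once.
The state is a dict: "t": time; "joint_positions": joint angles; "joint_velocities": joint speeds; "joint_efforts": joint torques, N m; "position": TCP position; "tcp_rot": TCP orientation; "force": force on the tool from outside, world axes, zero at the start; "wrist_torque": the same for the moment, N m; "width": finger opening in m; "grip_force": force on a finger pad.
Only numpy, scipy, OpenCV 4.12 (cv2) and the standard library are available. Lean on these libraries where they do the work, as an engineer would, in place of code of your own. Each camera call takes 0.05 s, during which the arm holds its last target. There are 200 camera calls.

## Working session

There is one attempt and no reset: what is moved stays moved. The work goes in short steps, each a Python script; the robot and the scene stay as the last script left them, time stands still between calls to the robot, and variables do not carry over. Pictures are saved under pics/ and viewed, at most 10 in all, crops included, and the job is handed in when it is done.

```bash
ls; mkdir -p pics
python3 - <<'E'
from bench import bot
import cv2,numpy as np,pickle
d={}
s=bot.state();print(s['t'],s['position'],s['tcp_rot'])
for n in("scene","side","wrist"):
    c=bot.camera(n);d[n]=c
    cv2.imwrite(f"pics/{n}0.png",c["frame"][:,:,::-1])
    print(n,{k:np.round(v,3).tolist() if hasattr(v,'shape') else v for k,v in c.items() if k!="frame"})
pickle.dump((s,d),open("c0.pkl","wb"))
E
```

```text
pics
0.0 [ 6.49549079e-01 -4.51701976e-05  2.30424198e-01] [-1.79907229e+02  7.55098525e-03  8.99984461e+01]
scene {'K': [[470.179, 0.0, 279.27], [0.0, 470.179, 218.313], [0.0, 0.0, 1.0]], 'extrinsics': [[0.667, -0.511, 0.542, 1.033], [0.745, 0.477, -0.468, -0.522], [-0.02, 0.716, 0.698, 0.775], [0.0, 0.0, 0.0, 1.0]]}
side {'K': [[446.636, 0.0, 282.325], [0.0, 446.636, 206.549], [0.0, 0.0, 1.0]], 'extrinsics': [[0.884, 0.32, -0.342, 0.23], [-0.468, 0.614, -0.635, -0.552], [0.007, 0.722, 0.692, 0.608], [0.0, 0.0, 0.0, 1.0]]}
wrist {'K': [[315.263, 0.0, 278.069], [0.0, 315.263, 208.912], [0.0, 0.0, 1.0]], 'T_tool_cam': [[-0.001, 0.955, 0.296, 0.076], [1.0, 0.0, 0.001, -0.001], [0.001, 0.296, -0.955, -0.143], [0.0, 0.0, 0.0, 1.0]]}
```

View pics/scene0.png

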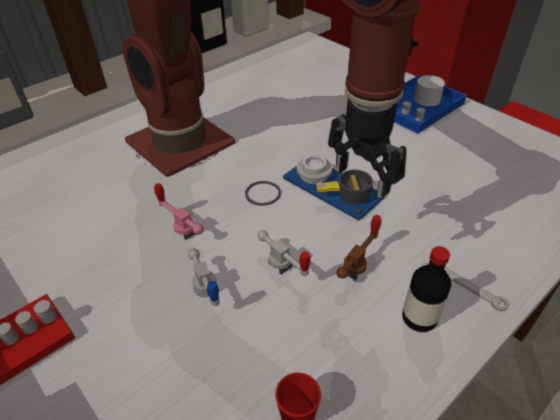

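View pics/side0.png

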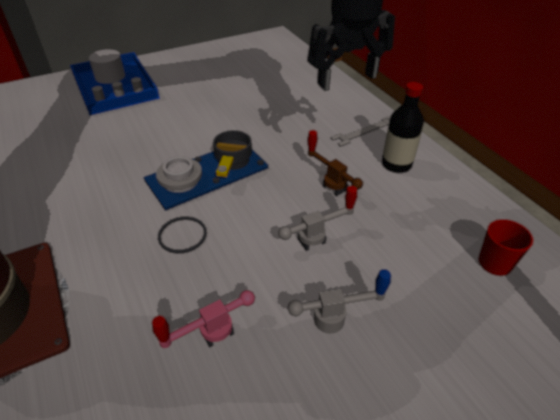

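View pics/wrist0.png

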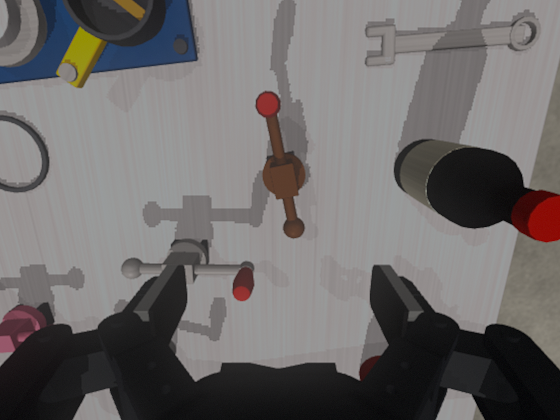

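The scene view shows the red crank's hub near (281,252), the cup at (357,185) and the finger tip at (320,186). In the side view they are near (313,226), (232,148) and (224,170). I'll enlarge these areas.

Run:
```python
import cv2,pickle,numpy as np
s,d=pickle.load(open("c0.pkl","rb"))
def crop(n,x,y):
    im=d[n]["frame"][y:y+75,x:x+100,::-1]; im=cv2.resize(im,(400,300),interpolation=cv2.INTER_CUBIC)
    for i in range(0,100,20): cv2.line(im,(i*4,0),(i*4,6),(0,255,0),1);cv2.putText(im,str(x+i),(i*4+2,16),0,.35,(0,160,0),1)
    for i in range(0,75,15): cv2.line(im,(0,i*4),(6,i*4),(0,255,0),1);cv2.putText(im,str(y+i),(8,i*4+4),0,.35,(0,160,0),1)
    return im
a=np.vstack([np.hstack([crop("scene",235,210),crop("scene",300,150)]),np.hstack([crop("side",270,180),crop("side",180,120)])])
cv2.imwrite("pics/crops.png",a)
```

```text
(no output)
```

View pics/crops.png

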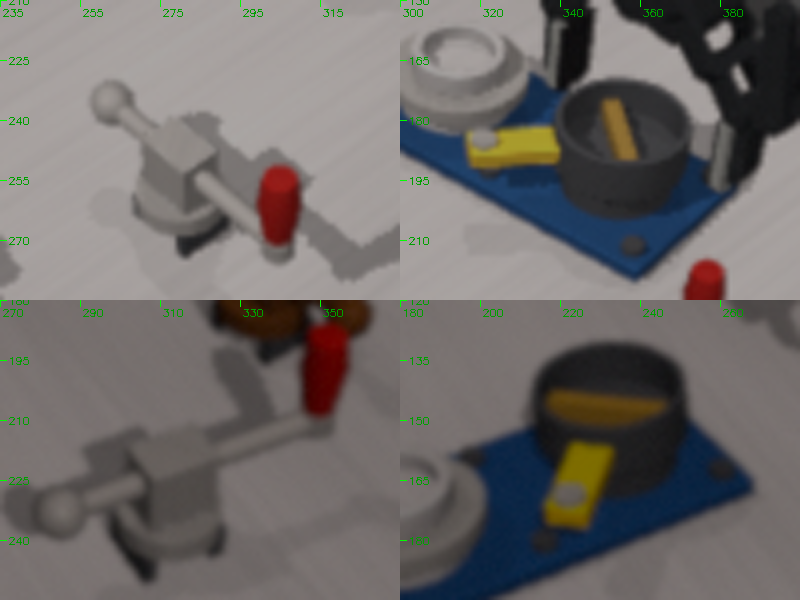

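Enlarged readings:

| Feature | Scene px | Side px |
|---|---|---|
| Ball | (262.5,235.8) | (285.5,233) |
| Knob top | (305.5,252.5) | (352.2,188) |
| Block top | (280.2,247.2) | (313,218.7) |
| Cup rim centre | (355.6,180.2) | (232.8,141) |
| Finger bolt | (321,185) | (222.5,168.5) |

```bash
cat > h.py <<'E'
import numpy as np,cv2,pickle
from scipy.spatial.transform import Rotation as R
def pose(s):
    T=np.eye(4);T[:3,:3]=R.from_euler('xyz',s['tcp_rot'],degrees=True).as_matrix();T[:3,3]=s['position'];return T
def ray(c,uv,s=None):
    E=c['extrinsics'] if 'extrinsics' in c else pose(s)@c['T_tool_cam']
    K=c['K'];v=np.array([(uv[0]-K[0,2])/K[0,0],-(uv[1]-K[1,2])/K[1,1],-1.])
    v=E[:3,:3]@v;return E[:3,3],v/np.linalg.norm(v)
def onz(c,uv,z,s=None):
    o,v=ray(c,uv,s);return o+v*(z-o[2])/v[2]
def tri(rs):
    A=sum(np.eye(3)-np.outer(v,v) for o,v in rs);b=sum((np.eye(3)-np.outer(v,v))@o for o,v in rs)
    return np.linalg.solve(A,b)
def proj(c,p,s=None):
    E=c['extrinsics'] if 'extrinsics' in c else pose(s)@c['T_tool_cam']
    q=np.linalg.inv(E)@np.append(p,1);q=c['K']@np.array([q[0],-q[1],-q[2]]);return q[:2]/q[2]
E
python3 - <<'E'
from h import *
s,d=pickle.load(open("c0.pkl","rb"));np.set_printoptions(precision=4,suppress=True)
P={'ball':((262.5,235.8),(285.5,233),None),'knob':((305.5,252.5),(352.2,188),.099),'blk':((280.2,247.2),(313,218.7),.062),'rim':((355.6,180.2),(232.8,141),.062),'bolt':((321,185),(222.5,168.5),None)}
for n,(a,b,z) in P.items():
    p=tri([ray(d['scene'],a),ray(d['side'],b)])
    z=z or p[2]
    print(n,p,onz(d['scene'],a,z),onz(d['side'],b,z),proj(d['wrist'],p,s))
E
```

```text
ball [ 0.4821 -0.0964  0.0461] [ 0.4819 -0.096   0.0461] [ 0.4821 -0.0968  0.0461] [134.3197 267.1549]
knob [ 0.6117 -0.0963  0.0977] [ 0.6116 -0.0951  0.099 ] [ 0.6102 -0.0998  0.099 ] [241.3823 291.6232]
blk [ 0.5374 -0.0948  0.0536] [ 0.543  -0.0996  0.062 ] [ 0.5327 -0.1021  0.062 ] [180.0803 269.043 ]
rim [0.5029 0.1768 0.0578] [0.5058 0.173  0.062 ] [0.5007 0.1707 0.062 ] [109.4717 -11.4408]
bolt [0.4522 0.1121 0.0491] [0.452  0.1125 0.0491] [0.4522 0.1117 0.0491] [71.7656 71.0842]
```

Two-camera triangulation puts the red crank's hub at about (0.537,-0.0965), yaw about 0. The 130 mm ball-to-knob distance matches. The cup is at about (0.503,0.172), with the finger at about -130°. Next I'll refine both from wrist views.

Run:
```python
from h import *
from bench import bot
s,d=pickle.load(open("c0.pkl","rb"))
for n,uv in(("brown",(283,175)),):print(n,onz(d['wrist'],uv,.06,s))
print("blue",tri([ray(d['scene'],(202,275)),ray(d['side'],(331,300))]))
out={}
for n,p in(("cup",(.503,.15,.231)),("crank",(.54,-.12,.231))):
    bot.move_ptp(p,[180,0,90] if n=="cup" else [180,0,180] ) if n=="cup" else bot.move_ptp(p,[180,0,90])
    bot.dwell(.2);s=bot.state();c=bot.camera("wrist");out[n]=(s,c)
    print(s['t'],np.round(s['position'],4),np.round(s['joint_positions'],1))
pickle.dump(out,open("c1.pkl","wb"))
a=out['cup'][1]['frame'][:,:,::-1];b=out['crank'][1]['frame'][:,:,::-1]
def crop(im,x0,y0,w=200,h=300,k=2):
    im=cv2.resize(im[y0:y0+h,x0:x0+w],None,fx=k,fy=k,interpolation=cv2.INTER_CUBIC)
    for i in range(0,w,20): cv2.line(im,(i*k,0),(i*k,5),(0,255,0),1);cv2.putText(im,str(x0+i),(i*k+2,14),0,.33,(0,160,0),1)
    for i in range(0,h,20): cv2.line(im,(0,i*k),(5,i*k),(0,255,0),1);cv2.putText(im,str(y0+i),(7,i*k+4),0,.33,(0,160,0),1)
    return im
cv2.imwrite("pics/w1.png",np.hstack([crop(a,180,60),crop(b,200,60)]))
```

```text
brown [0.65322434 0.01414651 0.06      ]
blue [ 0.47885843 -0.24999504  0.04389404]
1.2 [0.504  0.1487 0.2308] [-17.9   4.9  -3.6 101.1   0.3  74.1 -21.7]
2.5083 [ 0.5403 -0.1183  0.231 ] [-1.2  7.7  9.9 98.1 -1.4 74.3  9.1]
```

View pics/w1.png

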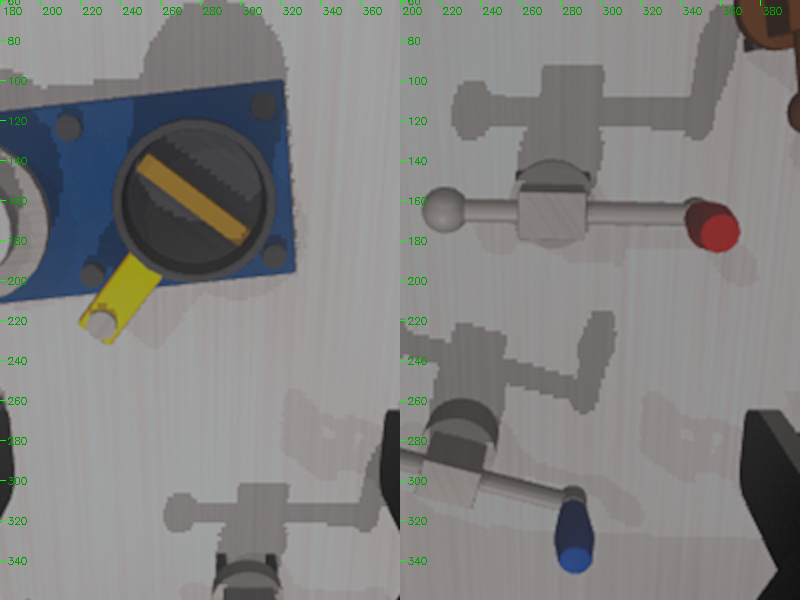

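In the wrist views the rim centre is (277.2,160), the bar ends are (253.5,141.5) and (300.5,179), and the bolt is (230.5,221.5). The crank's block top is (276,168), its ball (222,165) and its knob top (360,176).

Run:
```python
from h import *
from bench import bot
o=pickle.load(open("c1.pkl","rb"));np.set_printoptions(precision=4,suppress=True)
s,c=o['cup']
for n,uv,z in(("rim",(277.2,160),.062),("b1",(253.5,141.5),.05),("b2",(300.5,179),.05),("bolt",(230.5,221.5),.049)):
    print(n,onz(c,uv,z,s))
b=onz(c,(253.5,141.5),.05,s)-onz(c,(300.5,179),.05,s);print("bar yaw-90",np.degrees(np.arctan2(b[1],b[0]))-90)
f=onz(c,(230.5,221.5),.049,s)-onz(c,(277.2,160),.062,s);print("finger",np.degrees(np.arctan2(f[1],f[0])))
s,c=o['crank']
for n,uv,z in(("blk",(276,168),.062),("ball",(222,165),.047),("knob",(360,176),.099)):print(n,onz(c,uv,z,s))
q=bot.solve_ik([.537,-.096,.037],[180,0,180]);print(q)
for y in(230,180,140):print(y,bot.solve_ik([.503,.172,.075],[180,0,y]))
```

```text
rim [0.5021 0.1782 0.062 ]
b1 [0.4782 0.1952 0.05  ]
b2 [0.5263 0.1566 0.05  ]
bolt [0.4508 0.1093 0.049 ]
bar yaw-90 51.241029012207605
finger -126.69992765000426
blk [ 0.5372 -0.0967  0.062 ]
ball [ 0.4808 -0.0963  0.047 ]
knob [ 0.6118 -0.0973  0.099 ]
[  4.2876  17.838    1.3535 110.3549  -0.5274  51.8129  95.9021]
230 [-12.8648  14.1827 -12.1691 110.0231   3.5654  56.1518 113.3388]
180 [-15.4698  13.9894  -9.2318 110.1556   2.6794  56.0583  64.071 ]
140 [-17.4662  13.8639  -6.9836 110.2574   2.014   55.9941  24.625 ]
```

Run:
```python
from h import *
from bench import bot
np.set_printoptions(precision=4,suppress=True)
def st(l):
    s=bot.state();print(l,round(s['t'],2),s['position'],np.round(s['tcp_rot'],1),'F',np.round(s['force'],1),'T',np.round(s['wrist_torque'],2),'w',round(s['width'],4),'g',round(s['grip_force'],1))
bot.gripper_to(.06)
bot.move_ptp([.537,-.0966,.12],[180,0,180])
print(bot.move_linear([.537,-.0966,.037],rate=.08,until_force=8));st("down")
bot.gripper_to(0);st("grip")
bot.move_linear([.537,-.0966,.165],rate=.12);st("lift")
bot.move_ptp([.5025,.176,.165],[180,0,232]);bot.dwell(.2);st("over")
out={}
for n in("scene","side"):
    c=bot.camera(n);out[n]=c
pickle.dump(out,open("c2.pkl","wb"))
a=cv2.resize(out['scene']['frame'][90:240,260:460,::-1],(400,300));b=cv2.resize(out['side']['frame'][40:190,130:330,::-1],(400,300))
cv2.imwrite("pics/over.png",np.hstack([a,b]))
```

```text
False
down 5.48 [ 0.5374 -0.0967  0.0375] [-180.     0.1  180. ] F [-0.2 -0.  -0.5] T [ 0.03 -0.04  0.05] w 0.06 g 0.0
grip 5.9 [ 0.5374 -0.0965  0.0376] [ 180.     0.1 -180. ] F [-1.2  0.8  5.8] T [ 0.22  0.26 -0.04] w 0.0228 g 59.6
lift 7.12 [ 0.5364 -0.0965  0.164 ] [ 180.    -0.1 -180. ] F [-0.6  0.3 -5.1] T [ 0.01 -0.02  0.04] w 0.0229 g 58.8
over 8.38 [0.503  0.1745 0.1649] [-180.    -0.  -128.2] F [ 0.2  0.9 -5.1] T [-0.02  0.05 -0.01] w 0.0231 g 58.8
```

View pics/over.png

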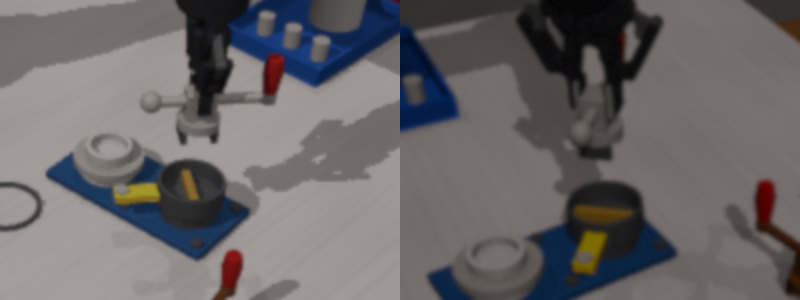

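The crank hangs upright over the cup, with its legs across the bar direction and the knob on the side away from the finger. I'll lower it now.

```bash
cat >> h.py <<'E'
from bench import bot
np.set_printoptions(precision=4,suppress=True)
def st(l):
    s=bot.state();print(l,round(s['t'],2),s['position'],np.round(s['tcp_rot'],1),'F',np.round(s['force'],1),'T',np.round(s['wrist_torque'],2),'w',round(s['width'],4),'g',round(s['grip_force'],1))
E
python3 - <<'E'
from h import *
bot.move_linear([.5025,.176,.125],rate=.1)
print(bot.move_linear([.5025,.176,.070],rate=.03,until_force=8));st("seat")
E
```

```text
True
seat 10.51 [0.5025 0.1759 0.0755] [ 180.   -0. -128.] F [-2.1 -0.7  5.8] T [-0.2   0.37 -0.  ] w 0.0231 g 60.1
```

The crank stopped at the expected seated height: 0.0755 m, against 0.0756 m predicted. Next I turn it clockwise in steps.

Run:
```python
from h import *
y=232
while y>150:
    y-=6 if y>172 else 3
    bot.move_ptp([.5025,.176,.0757],[180,0,y]);s=bot.state()
    print(y,round(s['t'],2),s['position'],round(s['tcp_rot'][2]%360,1),np.round(s['force'],1),np.round(s['wrist_torque'],2))
    if abs(s['wrist_torque'][2])>.9 or np.linalg.norm(s['force'])>35:break
c=bot.camera("scene")['frame'];b=bot.camera("side")['frame']
cv2.imwrite("pics/turn.png",np.hstack([cv2.resize(c[90:240,260:460,::-1],(400,300)),cv2.resize(b[40:190,130:330,::-1],(400,300))]))
```

```text
226 10.76 [0.5025 0.176  0.0757] 226.2 [ 0.1 -0.5 -5.6] [-0.03 -0.02 -0.04]
220 11.01 [0.5025 0.1759 0.0756] 220.3 [ 0.3 -0.  -4.1] [-0.07 -0.09 -0.  ]
214 11.26 [0.5024 0.1759 0.0756] 214.3 [ 1.4  1.  -3.9] [-0.05 -0.07 -0.06]
208 11.51 [0.5024 0.1759 0.0756] 208.3 [ 0.2  0.  -3.6] [-0.09 -0.01  0.06]
202 11.76 [0.5025 0.1761 0.0756] 202.4 [ 1.   0.4 -5.1] [ 0.16 -0.09 -0.  ]
196 12.01 [0.5024 0.1761 0.0756] 196.4 [ 0.8  0.4 -5.5] [ 0.18 -0.08  0.03]
190 12.26 [0.5024 0.1761 0.0757] 190.4 [ 0.3  1.2 -5.7] [ 0.23 -0.03  0.01]
184 12.51 [0.5025 0.176  0.0757] 184.4 [-0.6  1.8 -3.8] [ 0.2  -0.05  0.05]
178 12.76 [0.5025 0.1759 0.0757] 178.4 [ 0.6  0.4 -6.2] [ 0.17 -0.    0.01]
172 13.01 [0.5025 0.1759 0.0757] 172.4 [-0.6  0.3 -4.8] [0.17 0.02 0.05]
169 13.26 [0.5025 0.1759 0.0757] 169.3 [ 0.1  1.  -4.9] [0.16 0.09 0.09]
166 13.51 [0.5024 0.1759 0.0757] 166.2 [-1.8  0.4 -4.3] [0.13 0.09 0.04]
163 13.76 [0.5024 0.176  0.0757] 163.2 [-0.4  1.  -3.4] [0.13 0.18 0.02]
160 14.01 [0.5024 0.176  0.0757] 160.2 [-0.9 -0.4 -3.7] [0.09 0.19 0.06]
157 14.26 [0.5024 0.176  0.0757] 157.2 [-0.6 -0.1 -4.5] [0.09 0.33 0.28]
154 14.51 [0.5026 0.176  0.0757] 154.2 [ 0.8 -0.9 -4.9] [-0.09 -0.07  1.29]
```

View pics/turn.png

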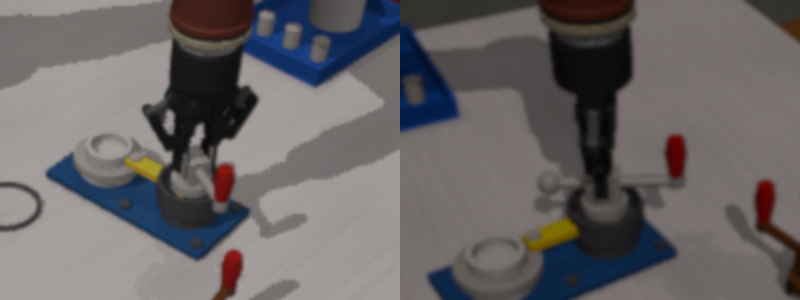

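The moment jumped to 1.3 N m at yaw 154 and both views show the finger over the housing flange, so it's at the hard stop. I'll give it one more degree, then release and retreat.

Run:
```python
from h import *
bot.move_ptp([.5025,.176,.0755],[180,0,153]);bot.dwell(.2);st("press")
bot.move_ptp([.5025,.176,.0755],[180,0,154.3]);bot.dwell(.1);st("relax")
bot.gripper_to(.06);st("open")
bot.move_linear([.5025,.176,.20],rate=.1)
bot.move_ptp([.503,.13,.25],[180,0,90]);bot.dwell(.3);st("away")
s=bot.state();w=bot.camera("wrist")
c=bot.camera("scene")['frame'];b=bot.camera("side")['frame'];wf=w['frame']
f=lambda im:cv2.resize(im[:,:,::-1],(400,300),interpolation=cv2.INTER_CUBIC)
cv2.imwrite("pics/end.png",np.vstack([np.hstack([f(c[110:230,270:430]),f(b[80:200,140:300])]),np.hstack([f(wf[50:290,120:440]),f(c)])]))
```

```text
press 15.06 [0.5026 0.176  0.0757] [180.   0. 153.] F [-0.7 -1.  -0.9] T [-0.34  0.15  1.85] w 0.0232 g 62.8
relax 15.41 [0.5026 0.176  0.0756] [180.    0.  154.3] F [ 0.4 -1.4  0.7] T [-0.33  0.16  1.25] w 0.0228 g 60.6
open 15.85 [0.5026 0.176  0.0756] [180.    0.  154.3] F [0.4 0.4 0.2] T [-0.02  0.09  0.01] w 0.0599 g 0.0
away 18.51 [0.5029 0.1301 0.2498] [-180.    0.   90.] F [ 0.9 -0.6 -0.2] T [-0.02 -0.02  0.06] w 0.0598 g 0.0
```

View pics/end.png

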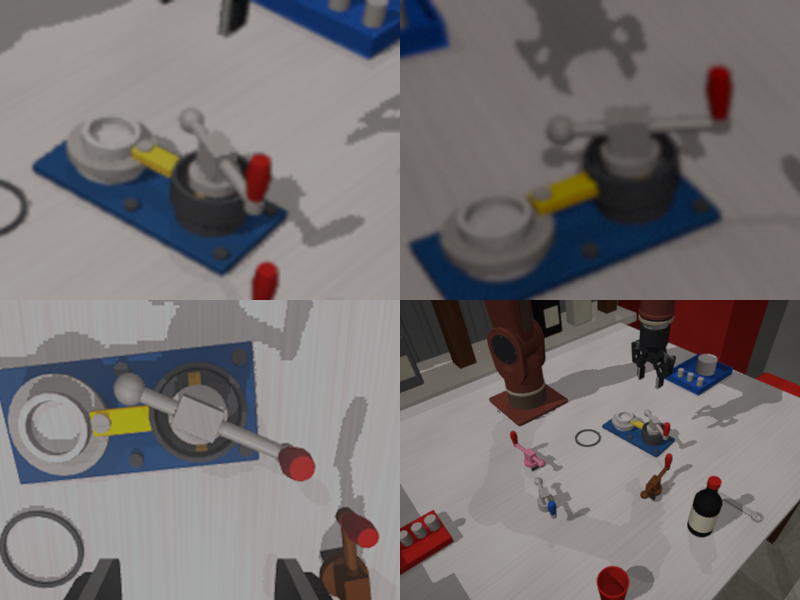

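The crank stands upright and seated in the cup, the finger lies over the flange pointing at the housing, and the blue, brown and pink cranks haven't moved. Handing in.

```bash
python3 -c "
from bench import bot
print(bot.hand_in())"
```

```text
the job is handed in; nothing more can be done
None
```

I seated the red-knobbed crank in the cup and turned it clockwise to the hard stop; the yellow finger is over the housing flange, the crank still stands in the cup, and the job is handed in (verdict not shown).

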